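# Rub down a sloping rail with a sprung sanding puck and blow it off

## Robot

A 6-joint arm with a two-finger parallel gripper is mounted at the origin on the work surface. World frame = base frame: x ahead of the robot, y to its left, z up, the work surface at z = 0. Lengths are in mm, angles in rad, forces in N, time in s.
With the tool pointing down it reaches from about 275 to 850 mm from the base axis. Payload 5.2 kg.
Tool frame: the origin (TCP) lies between the finger pads; the fingertips stand 25 mm ahead of it and the grasp point (between the pads) lies 6 mm ahead of it (bot.tips_ahead is the z of the fingertips in the tool frame, in mm); z points along the fingers, y is the line along which they close (so a half turn about z gives the same grasp; the last joint's range is limited). The gripper opens to 85 mm and grips with 20 to 120 N. Pads are 22 mm wide; open, the fingers measure 114 mm over their backs; the gripper's body (76 mm by 85 mm) begins 54 mm behind the grasp point. The pads swing forward as they close: fully open they stand 13 mm farther back than shut.
Start: joints at [-1.441, 0.259, 1.535, -0, 1.348, -0.203], TCP at [179.701, -519.82, 256.31] pointing down, gripper open.
Joint ranges: [-3.14, 3.14], [-0.91, 2.08], [0.19, 2.58], [-1.22, 4.36], [0.22, 2.71], [-3.12, 3.12]. Speed limits (rad/s): [2.57, 2.57, 3.14, 3.14, 3.14, 3.14].

## Interface

Orientations are given as a unit quaternion [w, x, y, z].
In Python, from plant import telemetry, read_camera, workorder, bot gives the robot as it stands.
- The arm moves only by the shell command python3 -m crank 'ROWS' [FORCE]. ROWS is JSON, a list that holds one entry, the list of rows, each a list of 5 numbers: the closure in counts, from 0 (fully open) to 255 (shut), then the shift along the tool's x, y, z in m, then the turn about the tool's z in units of 6 degrees (1.0 is 6 degrees). A call has 1 to 10 rows; each row is the pose to reach, as a shift and turn from the pose commanded when the call began, along the tool's axes at that moment; what a row does not reach only later rows make up. A row lasts 1/10 s, in which the tool goes at most 50 mm and 8.59 degrees, less where a joint would pass 70% of its speed; a pose out of reach is approached as far as the arm can. A call with a gripper value outside its range is refused whole. The fingers move at their own pace and stop on an object; FORCE is the grip in N (left out, the last holds). Time passes only in rows, so rows that repeat a pose let the fingers close. It gives the time, the measured TCP pose, the force, the opening and the grip force at its end, in the units of the state.
- telemetry.sense(): the state, without advancing time (a new reading comes with each control period).
- read_camera(name): name is "scene" or "top" or "wrist"; returns a dict with "frame" (384x512x3 uint8, red, green, blue), "depth" (384x512 float32, mm along the optical axis (not along the pixel's ray), 0 where there is no reading), "vfov" (degrees; the focal length in pixels is half the picture's height over the tangent of half this angle, whatever the lens; pixels are square), "cx", "cy" (the principal point, pixels), "distortion" ([k1, k2, p1, p2, k3] as OpenCV has them; the pictures are not rectified), "position" and "orientation" of the camera in the world. Camera axes: x right, y up, looking along -z (the intrinsics and any distortion apply to the point x, -y, -z); pixel columns grow to the right and rows downward; lengths in mm; the calibration is good to about 2 mm. A picture is of the moment at which its call begins.
- workorder.job_done(): hands the job in; it is judged then, once.
The state is a dict: "time_s": time; "joints": joint angles; "joint_vel": joint speeds; "effort": joint torques, N m; "tcp_pos": TCP position; "tool_rot": TCP orientation; "force": force on the tool from outside, world axes, zero at the start; "torque": the same for the moment, N m; "width": finger opening in mm; "finger_force": force on a finger pad.
Only numpy, scipy, OpenCV 4.12 (cv2) and the standard library are available. Lean on these libraries where they do the work, as an engineer would, in place of code of your own. Each camera call takes 0.05 s, during which the arm holds its last target. There are 200 camera calls.

## Task

Pick up the sanding puck by its knob, lay it flat on the sloping face of the white-primed wooden rail at the orange-stop end and sweep it along the middle of the face to the black-stop end, with light steady pressure (its sprung sole partly pushed in), flat all the way and never lifting off in between. Then set the puck back down flat on the middle of its green mat, let go, and press the red plunger of the blow-off valve all the way down to its stop and let it spring back. Leave the other things on the bench where they are.

Things in the scene. Friction and masses are not known exactly. Their poses are not given: they have to be found in the camera images.
- puck: sanding puck, loose, 0.28 kg, 74 mm tall, round about its z axis except the knob. Origin: centre of the sole's working face (spring relaxed); z points up through the knob. Sole disc 70 mm dia, z 0 to 10; open gap with springs 10 to 20; black top plate 64 mm dia, z 20 to 28; brown wooden square knob 32 x 32 mm (sides along x and y), z 28 to 74. Starts on the green mat, sole down
- sole_face (a point): centre of the working (under) face of the puck's sprung sole; it moves up towards the knob as the spring gives
- sole (a joint): how far the sole is pushed in towards the knob, 0 (relaxed) to 0.009 m (bottomed). About 3 N starts it moving, then 0.8 N per mm, about 10 N at the bottom
- rail: white-primed wooden rail to be rubbed, fixed on a plywood jig: 90 (x) x 300 (y) x 18 (z) mm. Origin: centre of its underside; z is the normal of the face to be rubbed, which is at z = 18 mm. The face slopes 35 degrees from horizontal, looking up and towards the robot; y runs along the rail, level. Face centre about 81 mm above the bench. Jig base 160 x 340 x 16 mm
- stop_orange: orange end piece, 15 mm thick, fixed at one end of the rail: the sweep starts at this end. Origin: middle of the piece along the rail, 8 mm beyond the rail's end, on the centre line and in the plane of the rail's face (the piece itself ends 3 mm below that plane)
- stop_black: black end piece at the other end of the rail, else the same as the orange one: the sweep finishes here
- mat: green mat, 130 x 130 x 4 mm, fixed on the bench; origin at the centre of its underside, sides along its x and y
- plunger_top (a point): centre of the top of the red mushroom head of the blow-off valve, 42 mm dia, 12 mm thick, 94 mm above the bench when up; the aluminium valve block below is 55 x 50 mm, its top 57 mm above the bench
- plunger (a joint): how far the plunger is pressed straight down, 0 (up) to 0.012 m (stop); springs back; about 3 N starts it, about 9 N holds it at the stop
- offcut: bystander: loose brown wood offcut, 50 x 90 x 18 mm, origin under its centre
- tape: bystander: yellow tape measure, 70 x 35 x 62 mm, standing, origin under its centre
- glue: bystander: white glue bottle with yellow label and orange cap, 56 mm dia, 150 mm tall, standing, origin under its centre
- screwdriver: bystander: screwdriver lying along its x, behind the jig
- pencil: bystander: red carpenter's pencil, 165 mm long along x, 8 mm thick
- cup: bystander: blue plastic cup, 80 mm dia, 80 mm tall, origin under its centre
Things that resemble listed ones, but are neither listed nor needed, are in the scene too. What is shaped like the mat but yellow is not meant.

How it is judged (in metres and radians):
On the way, in this order (a step that is already met when the one before it is completed fails the run):
1. the puck's sole lies flat on the rail's face at the orange end (its centre within 68 mm of the orange piece's point), pressed with 2 to 18 N, within 22 mm of the centre line (distance between sole_face and stop_orange between 0.025 and 0.068 m and contact force between puck and rail between 2 and 18 N and x of sole_face in the frame of rail between -0.022 and 0.022 m and angle between the z axis of puck and the z axis of rail, either way round below 0.16 rad), for 0.1 s.
2. still flat and pressed 2 to 18 N, centre 85 to 125 mm along (distance between sole_face and stop_orange between 0.085 and 0.125 m and contact force between puck and rail between 2 and 18 N and x of sole_face in the frame of rail between -0.022 and 0.022 m and angle between the z axis of puck and the z axis of rail, either way round below 0.16 rad), for 0.1 s.
3. still flat and pressed, 135 to 180 mm along (distance between sole_face and stop_orange between 0.135 and 0.18 m and contact force between puck and rail between 2 and 18 N and x of sole_face in the frame of rail between -0.022 and 0.022 m and angle between the z axis of puck and the z axis of rail, either way round below 0.16 rad), for 0.1 s.
4. still flat and pressed, 190 to 230 mm along (distance between sole_face and stop_orange between 0.19 and 0.23 m and contact force between puck and rail between 2 and 18 N and x of sole_face in the frame of rail between -0.022 and 0.022 m and angle between the z axis of puck and the z axis of rail, either way round below 0.16 rad), for 0.1 s.
5. flat and pressed at the black end, centre 248 to 300 mm along (within 68 mm of the black piece's point) (distance between sole_face and stop_orange between 0.248 and 0.3 m and contact force between puck and rail between 2 and 18 N and x of sole_face in the frame of rail between -0.022 and 0.022 m and angle between the z axis of puck and the z axis of rail, either way round below 0.16 rad), for 0.1 s.
6. the puck is let go, upright on the green mat, within 35 mm of its middle (horizontal distance between puck and mat below 0.035 m and angle between puck's own z axis and vertical below 0.1 rad and height (world z) of puck between -0.008 and 0.008 m and contact force between the fingers and puck below 0.1 N and linear speed of puck below 0.03 m/s), for 0.2 s.
7. the plunger is pressed down to its stop (at least 10.5 of 12 mm) (value of joint plunger above 0.0105 m), for 0.1 s.
At the end, for the whole second after the job is handed in: The puck stands sole down and at rest on the green mat, upright within 0.1 rad, its centre within 35 mm of the mat's, let go, and the plunger has sprung back up (under 2 mm) (all of step 6 and value of joint plunger below 0.002 m); the robot touches nothing.
It fails at once if the puck is pressed on the rail with more than 30 N (contact force between puck and rail above 30 N).
It fails at once if the sole leaves the face in the middle stretch of the rail (hovering 6 to 14 mm off it, within 75 mm of the rail's middle) (z of sole_face in the frame of rail between 0.024 and 0.032 m and y of sole_face in the frame of rail between -0.075 and 0.075 m and x of sole_face in the frame of rail between -0.045 and 0.045 m).
It fails at once if another thing on the bench is moved by more than 25 mm or tipped over (distance of any of offcut, tape, glue, screwdriver, pencil, cup from where it was at the start of the episode above 0.025 m or angle between any of tape, glue, cup's own z axis and vertical above 0.4 rad).
It also fails if it takes over 72 s, if anything falls off the work surface, if the arm or the gripper's body presses on something with over 40 N, if the wrist force passes 120 N, or if a joint passes its speed limit or range.

## Working session

There is one attempt and no reset: what is moved stays moved. The work goes in short steps, Python scripts to look and compute and a shell command to move; the robot and the scene stay as the last step left them, time stands still between calls to the robot, and variables do not carry over. Pictures are saved under pics/ and viewed, at most 10 in all, crops included, and the job is handed in when it is done.

```bash
ls; mkdir -p pics; cat > h.py <<'E'
import numpy as np, cv2
from scipy.spatial.transform import Rotation as R
from plant import telemetry, read_camera, workorder, bot
def cam(n):
    c=read_camera(n); h,w=c["frame"].shape[:2]
    f=h/2/np.tan(np.radians(c["vfov"])/2)
    c["K"]=np.array([[f,0,c["cx"]],[0,f,c["cy"]],[0,0,1]]); c["D"]=np.array(c["distortion"],float)
    q=c["orientation"]; c["R"]=R.from_quat([q[1],q[2],q[3],q[0]]).as_matrix()@np.diag([1,-1,-1]); c["p"]=np.array(c["position"],float)
    return c
def rays(c,uv):
    n=cv2.undistortPoints(np.array(uv,float).reshape(-1,1,2),c["K"],c["D"]).reshape(-1,2)
    return np.c_[n,np.ones(len(n))]@c["R"].T
def onz(c,uv,z):
    d=rays(c,uv); return c["p"]+d*((z-c["p"][2])/d[:,2])[:,None]
def bydepth(c,uv):
    uv=np.array(uv).reshape(-1,2); z=c["depth"][uv[:,1].astype(int),uv[:,0].astype(int)]
    return c["p"]+rays(c,uv)*z[:,None]
def save(c,n): cv2.imwrite("pics/"+n,cv2.cvtColor(c["frame"],cv2.COLOR_RGB2BGR))
E
python3 - <<'E'
from h import *
s=telemetry.sense(); print(s)
for n in("scene","top","wrist"):
    c=cam(n); save(c,n+"1.png"); print(n,c["p"],c["R"][:,2],c["vfov"],c["D"],(c["depth"]>0).mean())
E
```

```text
pics
{'time_s': 0.0, 'joints': array([-1.44079407e+00,  2.59341728e-01,  1.53610301e+00,  1.97821112e-05,
        1.34802885e+00, -2.02776408e-01]), 'joint_vel': array([ 8.74520385e-05, -1.13913574e-03, -8.48736837e-04,  2.33767782e-03,
        5.54145999e-04, -3.12343944e-04]), 'effort': array([-1.54644989e-03, -4.46034980e+01, -2.90575165e+01, -5.09409947e-04,
        1.17085566e-02,  1.15583543e-06]), 'tcp_pos': array([ 179.64324094, -519.30629531,  255.46736097]), 'tool_rot': array([-9.39492003e-04,  9.86189130e-01,  1.65620397e-01,  4.38514361e-05]), 'force': array([-0.07488878,  0.879832  ,  0.92376343]), 'torque': array([ 0.01455597, -0.04663086, -0.00184527]), 'finger_force': 0.0, 'width': 85.38836369134732}
scene [ 758.66831049  488.23310703 1069.47283998] [-0.23917498 -0.42616521 -0.87245547] 49.65457503532065 [-0.11270701  0.          0.          0.          0.        ] 0.9961293538411459
top [ 329.4006847    -9.05831526 1034.75665609] [ 1.47969788e-01  2.11928245e-04 -9.88991859e-01] 53.3243473673056 [-0.01435217  0.          0.          0.          0.        ] 0.9961802164713541
wrist [ 243.73827941 -497.51687021  372.65400148] [-0.25441496 -0.08622213 -0.96324388] 67.20482433744549 [-0.02501603  0.          0.          0.          0.        ] 0.9962158203125
```

View pics/top1.png

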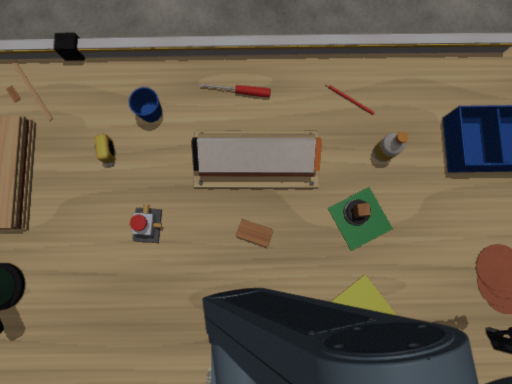

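View pics/scene1.png

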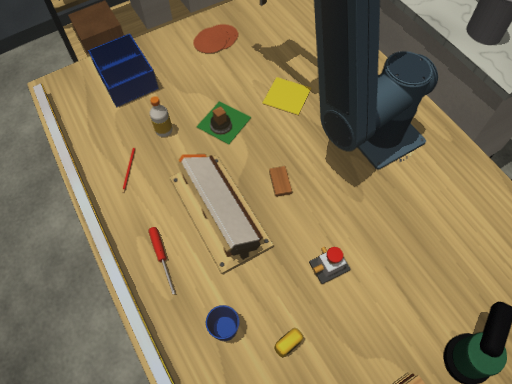

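Top view: mat round (360,218) with the knob at (362,211), rail face (197–316, 136–173) with the orange stop at (318,153) and the black one at (195,153), red plunger at (139,223). The scene view agrees.

```bash
cat > m.py <<'E'
from h import *
c=cam("top"); hsv=cv2.cvtColor(c["frame"],cv2.COLOR_RGB2HSV)
def pts(lo,hi,box):
    m=cv2.inRange(hsv,lo,hi); x0,y0,x1,y1=box
    v,u=np.nonzero(m[y0:y1,x0:x1]); uv=np.c_[u+x0,v+y0]; return uv,bydepth(c,uv)
uv,P=pts((35,80,40),(85,255,255),(310,170,410,260))
r=cv2.minAreaRect(onz(c,uv,4)[:,:2].astype(np.float32)); print("mat",r,len(uv))
uv,P=pts((0,60,40),(20,255,255),(350,198,378,222))
k=P[:,2]>70; print("knob",len(uv),P[k].mean(0),cv2.minAreaRect(P[k][:,:2].astype(np.float32)), np.sort(P[:,2])[-20:])
uv,P=pts((0,150,80),(8,255,255),(125,210,155,235))
k=P[:,2]>85; print("plunger",P[k].mean(0),np.ptp(P[k],0),k.sum())
uv,P=pts((0,0,130),(180,60,255),(190,130,325,180))
k=P[:,2]>45; P=P[k]; uv=uv[k]
for _ in range(4):
    A=np.c_[P[:,:2],np.ones(len(P))]; s=np.linalg.lstsq(A,P[:,2],rcond=None)[0]; e=A@s-P[:,2]; kk=abs(e)<6; P=P[kk]
n=np.array([-s[0],-s[1],1]);n/=np.linalg.norm(n); print("n",n,np.degrees(np.arccos(n[2])),len(P),e.std())
yy=np.cross([0,0,1],n); yy/=np.linalg.norm(yy); xx=np.cross(yy,n); o=P.mean(0)
q=np.c_[(P-o)@xx,(P-o)@yy].astype(np.float32); r=cv2.minAreaRect(q); print(r); print("centre",o+xx*r[0][0]+yy*r[0][1],"axis",yy,xx, np.percentile(q,[0.5,99.5],axis=0))
uv,P=pts((4,150,100),(18,255,255),(308,135,325,172)); print("orange",P.mean(0),P.min(0),P.max(0),len(uv))
E
python3 m.py
```

```text
mat ((415.0595397949219, -300.40087890625), (130.35899353027344, 130.12789916992188), 26.335487365722656) 1747
knob 181 [ 431.45097387 -289.36164276   76.72685339] ((431.7471923828125, -290.0386047363281), (32.03779220581055, 31.34584617614746), 3.6002862453460693) [78.94815006 79.04010319 79.0405738  79.10414895 79.12229805 79.33018701
 79.4166914  79.42162745 79.46732044 79.55332267 79.57214398 79.70692228
 79.74205419 79.80427797 79.87164235 80.51923373 80.66787027 80.79370514
 80.79914795 81.68259112]
plunger [404.58000481 271.68801318  98.30022926] [ 94.51968982 302.29128    946.52846492] 199
n [-0.39317205  0.0070754   0.9194377 ] 23.15598524908208 532 1.771665610085462
((-0.8645763397216797, 0.94012451171875), (17.531831741333008, 297.3992004394531), 0.03675113245844841)
centre [577.5227492  -21.8292532   83.70507444] axis [-0.01799276 -0.99983812  0.        ] [-0.91928885  0.01654323 -0.39323571] [[  -7.56650306 -145.27985077]
 [   7.79917616  148.98085907]]
orange [ 574.63484112 -180.20153843   79.29033065] [ 538.0912114  -186.88857571   51.65285299] [ 615.38384578 -172.85203308  104.23789888] 164
```

View pics/wrist1.png

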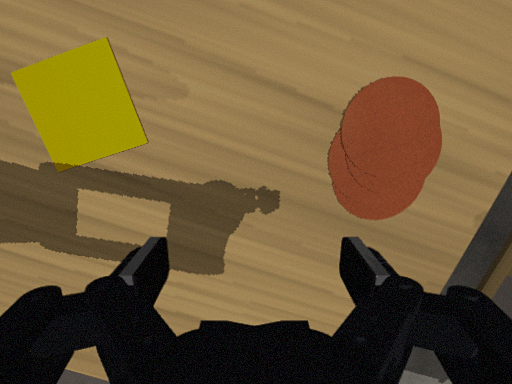

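Wrist view: just the yellow mat and red discs, no use here. Refit the rail with a better plane seed.

```bash
python3 - <<'E'
from h import *
c=cam("top"); hsv=cv2.cvtColor(c["frame"],cv2.COLOR_RGB2HSV)
m=cv2.inRange(hsv,(0,0,110),(180,60,255)); m[:134]=0;m[180:]=0;m[:,:196]=0;m[:,320:]=0
m=cv2.morphologyEx(m,cv2.MORPH_OPEN,np.ones((3,3)))
cn=max(cv2.findContours(m,0,2)[0],key=cv2.contourArea); print(cv2.boundingRect(cn),cv2.minAreaRect(cn))
mm=np.zeros_like(m); cv2.drawContours(mm,[cn],-1,255,-1); core=cv2.erode(mm,np.ones((7,7)))
v,u=np.nonzero(core); P=bydepth(c,np.c_[u,v]); A=np.c_[P[:,:2],np.ones(len(P))]
s=np.linalg.lstsq(A,P[:,2],rcond=None)[0]; e=A@s-P[:,2]; n=np.array([-s[0],-s[1],1]);n/=np.linalg.norm(n)
print(n,np.degrees(np.arccos(n[2])),e.std(),len(P)); o=P.mean(0)
v,u=np.nonzero(mm); d=rays(c,np.c_[u,v]); X=c["p"]+d*(((o-c["p"])@n)/(d@n))[:,None]
yy=np.cross([0,0,1],n); yy/=np.linalg.norm(yy); xx=np.cross(yy,n)
r=cv2.minAreaRect(np.c_[(X-o)@xx,(X-o)@yy].astype(np.float32)); print(r,"C",o+xx*r[0][0]+yy*r[0][1],yy)
# centreline by column
for col in range(205,312,15):
    rr=np.nonzero(mm[:,col])[0]; print(col,rr.min(),rr.max(),end='; ')
# plunger, z fixed
m=cv2.inRange(hsv,(0,150,80),(8,255,255)); v,u=np.nonzero(m[205:240,125:160]); print("\nplunger",onz(c,np.c_[u+125,v+205],90).mean(0))
m=cv2.inRange(hsv,(0,60,40),(20,255,255)); v,u=np.nonzero(m[198:222,350:378]); uv=np.c_[u+350,v+198]; P=bydepth(c,uv); uv=uv[P[:,2]>70]; print("knob",cv2.minAreaRect(onz(c,uv,74)[:,:2].astype(np.float32)))
s=cam("scene"); h2=cv2.cvtColor(s["frame"],cv2.COLOR_RGB2HSV); m=cv2.inRange(h2,(0,150,80),(8,255,255)); v,u=np.nonzero(m[235:275,315:355]); print("scene plunger",onz(s,np.c_[u+315,v+235],88).mean(0))
E
```

```text
(197, 137, 119, 35) ((256.0, 154.0), (34.0, 118.0), 90.0)
[ 0.67347019 -0.01181134  0.73912001] 42.3434918164034 48.79110151599195 3088
((7.289161682128906, -0.3600006103515625), (158.99798583984375, 319.45550537109375), 0.14352118968963623) C [580.06497032 -22.36981479  80.3677119 ] [ 0.01753533  0.99984624 -0.        ]
205 138 171; 220 138 171; 235 138 171; 250 138 171; 265 138 171; 280 138 171; 295 138 171; 310 138 171; 
plunger [405.31613084 274.34033666  90.        ]
knob ((431.9256896972656, -289.823974609375), (34.801429748535156, 30.500349044799805), 89.0939712524414)
scene plunger [406.03443891 274.6069309   88.        ]
```

```bash
python3 -m crank '[[[0,0.04,-0.017,0.01,0.5],[0,0.09,-0.038,0.02,1.2],[0,0.135,-0.058,0.03,2],[0,0.18,-0.077,0.04,2.8],[0,0.225,-0.096,0.05,3.18],[0,0.27,-0.116,0.06,3.18],[0,0.313,-0.1345,0.06,3.18],[0,0.313,-0.1345,0.06,3.18],[0,0.313,-0.1345,0.06,3.18],[0,0.313,-0.1345,0.06,3.18]]]' 20
python3 - <<'E'
from h import *
c=cam("top")
for z,v in((81+25.8,137),(81-25.8,172)): print(onz(c,[[205,v],[256,v],[310,v]],z))
hsv=cv2.cvtColor(c["frame"],cv2.COLOR_RGB2HSV); m=cv2.inRange(hsv,(0,0,110),(180,60,255)); v,u=np.nonzero(m[142:167,202:310]); P=bydepth(c,np.c_[u+202,v+142]); print(len(P))
k=P[:,2]<130; P=P[k]; A=np.c_[P[:,:2],np.ones(len(P))]
for _ in range(15):
    e=A@s-P[:,2] if _ else np.zeros(len(P)); w=1/(1+(e/3)**2); s=np.linalg.lstsq(A*w[:,None],P[:,2]*w,rcond=None)[0]
print(s,"slope",np.degrees(np.arctan(s[0])),"z at (577,-22)",s@[577,-22,1],np.median(abs(e)))
c=cam("wrist"); save(c,"w2.png"); print(telemetry.sense()["tcp_pos"],telemetry.sense()["tool_rot"])
E
```

```text
time_s: 1.3
tcp_pos: [431.1, -291.1, 196.4]
tool_rot: [0.0, 1.0, -0.0, -0.0]
force: [-0.0, -0.5, 0.5]
width: 85.3
finger_force: 0.0
[[ 616.34906776  105.9578949   106.8       ]
 [ 614.25762114  -22.15924046  106.8       ]
 [ 612.12776918 -157.74068259  106.8       ]]
[[ 537.57276597  112.06077671   55.2       ]
 [ 535.44865258  -21.27425879   55.2       ]
 [ 533.23432342 -162.37783687   55.2       ]]
2700
[ 6.96082134e-01 -1.15686473e-02 -3.18362000e+02] slope 34.841086889618374 z at (577,-22) 83.53190117276154 1.3828208798938135
[ 430.71052786 -291.75338578  196.45717282] [ 2.60289648e-04  9.99999309e-01 -1.14631169e-03 -3.24665390e-05]
```

View pics/w2.png

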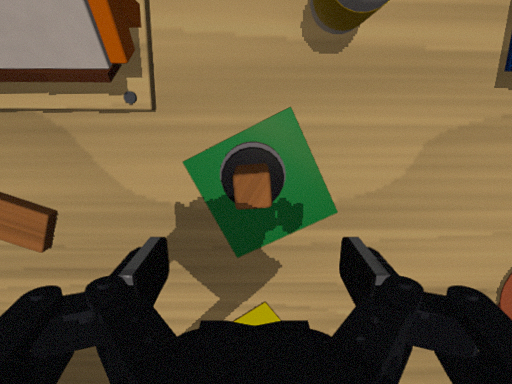

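The wrist view shows the puck on the mat, knob top at about (253,190) and turned a few degrees. Now its position and yaw from here.

```bash
python3 - <<'E'
from h import *
c=cam("wrist"); hsv=cv2.cvtColor(c["frame"],cv2.COLOR_RGB2HSV)
m=cv2.inRange(hsv,(3,80,60),(18,255,255)); m[:160]=0;m[215:]=0;m[:,:225]=0;m[:,280:]=0
v,u=np.nonzero(m); uv=np.c_[u,v]; P=bydepth(c,uv); k=(P[:,2]>71)&(P[:,2]<85)
for z in(76,78): 
  q=onz(c,uv[k],z); print(k.sum(),np.median(P[k],0),cv2.minAreaRect(q[:,:2].astype(np.float32)),q.min(0),q.max(0))
kk=np.zeros_like(m); kk[uv[k][:,1],uv[k][:,0]]=255; cv2.imwrite("pics/k.png",kk[150:225,215:290])
# side edge slopes
L=[];Rr=[]
for r in range(uv[k][:,1].min()+4,uv[k][:,1].max()-3):
    x=uv[k][uv[k][:,1]==r][:,0]; L.append([x.min(),r]);Rr.append([x.max()+1,r])
for E in(L,Rr):
    q=onz(c,E,78); print(np.polyfit(q[:,0],q[:,1],1), q[:,1].mean())
E
```

```text
1291 [ 434.11716204 -290.37566008   77.31759005] ((433.1852722167969, -290.0287170410156), (31.83209800720215, 31.364761352539062), 4.249104976654053) [ 417.08805613 -305.91669858   76.        ] [ 449.73868932 -273.57852225   76.        ]
1291 [ 434.11716204 -290.37566008   77.31759005] ((433.7353515625, -290.04595947265625), (31.564069747924805, 31.10063934326172), 4.249095439910889) [ 417.77371476 -305.80018544   78.        ] [ 450.14941302 -273.73431299   78.        ]
[ 7.47979528e-02 -3.07360469e+02] -274.8805591677463
[ 6.09354187e-02 -3.32512714e+02] -306.05800653270023
```

```bash
python3 -m crank '[[[0,0.0025,-0.0013,0.03,-0.35],[0,0.0025,-0.0013,0.06,-0.7],[0,0.0025,-0.0013,0.09,-0.7],[0,0.0025,-0.0013,0.115,-0.7],[0,0.0025,-0.0013,0.1325,-0.7],[0,0.0025,-0.0013,0.1325,-0.7],[0,0.0025,-0.0013,0.1325,-0.7]]]' 20
python3 -m crank '[[[255,0,0,0,0],[255,0,0,0,0],[255,0,0,0,0],[255,0,0,0,0],[255,0,0,0,0],[255,0,0,0,0],[255,0,0,0,0],[255,0,0,0,0],[255,0,0,0,0]]]' 20
```

```text
time_s: 2.15
tcp_pos: [433.6, -290.1, 64.1]
tool_rot: [-0.0, 0.999, 0.036, -0.0]
force: [0.4, 0.0, 0.2]
width: 85.5
finger_force: 0.0
time_s: 3.05
tcp_pos: [434.4, -289.4, 64.0]
tool_rot: [0.0, 0.999, 0.037, 0.0]
force: [1.3, -0.6, 1.9]
width: 31.8
finger_force: 28.7
```

```bash
python3 -m crank '[[[255,0,0,-0.025,0],[255,0,0,-0.07,0],[255,0.01,-0.01,-0.116,0],[255,0.04,-0.04,-0.116,0.4],[255,0.07,-0.07,-0.116,0.86],[255,0.1,-0.1,-0.116,0.86],[255,0.125,-0.125,-0.116,0.86],[255,0.144,-0.1448,-0.116,0.86],[255,0.144,-0.1448,-0.116,0.86],[255,0.144,-0.1448,-0.116,0.86]]]' 20
python3 - <<'E'
from h import *
c=cam("wrist"); save(c,"w3.png"); print(telemetry.sense()["force"],telemetry.sense()["torque"],telemetry.sense()["tool_rot"])
E
```

```text
time_s: 4.05
tcp_pos: [566.5, -133.3, 178.6]
tool_rot: [-0.0, 1.0, -0.008, -0.001]
force: [-0.3, -0.3, -2.6]
width: 31.7
finger_force: 28.1
[-0.0740334  -0.33545864 -1.81140251] [-0.01830943 -0.07706783 -0.00553923] [-2.75146255e-04  9.99965944e-01 -8.15749862e-03 -1.22119958e-03]
```

View pics/w3.png

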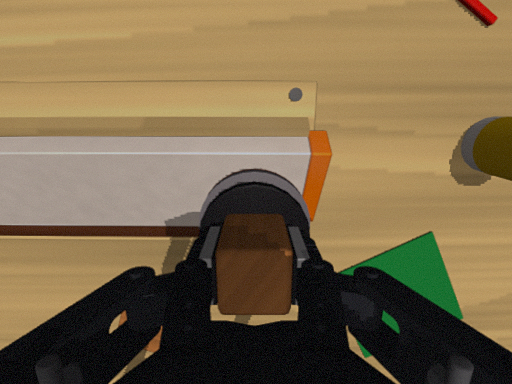

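The view shows the puck held upright with the knob at (253,265), near the orange stop at (318,170). Now lower until the edge touches.

```bash
python3 -m crank '[[[255,0,0,0.008,0],[255,0,0,0.013,0],[255,0,0,0.015,0],[255,0,0,0.017,0],[255,0,0,0.017,0]]]' 20
```

```text
time_s: 4.6
tcp_pos: [566.8, -134.5, 162.5]
tool_rot: [-0.0, 1.0, -0.009, -0.0]
force: [0.1, -0.7, -2.4]
width: 31.4
finger_force: 28.1
```

```bash
python3 -m crank '[[[255,0,0,0.001,0],[255,0,0,0.002,0],[255,0,0,0.003,0],[255,0,0,0.003,0]]]' 20
```

```text
time_s: 5.0
tcp_pos: [567.3, -134.4, 160.3]
tool_rot: [0.0, 1.0, -0.008, 0.0]
force: [-1.8, 0.3, 2.8]
width: 31.6
finger_force: 28.7
```

```bash
python3 -m crank '[[[255,-0.002,0,0.0013,0],[255,-0.004,0,0.0028,0],[255,-0.006,0,0.0045,0],[255,-0.0088,0,0.007,0],[255,-0.0088,0,0.007,0]]]' 20
python3 - <<'E'
from h import *
c=cam("wrist"); save(c,"w4.png"); print(telemetry.sense()["force"],telemetry.sense()["torque"])
E
```

```text
time_s: 5.5
tcp_pos: [557.2, -134.0, 152.3]
tool_rot: [-0.0, 1.0, -0.009, -0.001]
force: [-4.2, -0.5, 2.8]
width: 31.8
finger_force: 28.8
[-3.85525256 -0.71282819  1.93086026] [-0.16191681  0.613128    0.01885483]
```

View pics/w4.png

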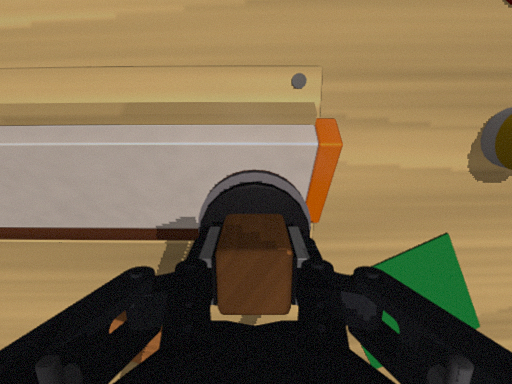

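The knob is still upright in the grip (view unchanged, knob at (253,265)): the edge simply slid on the low-friction face. Pressing the sole's far side on the rail's upper ridge gives a real lever instead. Try a gentler grip as well.

```bash
python3 -m crank '[[[255,0,0,-0.01,0],[255,0.01,0,-0.02,0],[255,0.022,0,-0.021,0],[255,0.022,0,-0.021,0],[180,0.022,0,-0.021,0],[180,0.022,0,-0.021,0]]]' 20
python3 -m crank '[[[168,0,0,0,0],[168,0,0,0,0]]]' 20
```

```text
time_s: 6.15
tcp_pos: [579.5, -134.1, 173.2]
tool_rot: [-0.0, 1.0, -0.008, -0.001]
force: [-0.8, -0.8, -2.4]
width: 31.4
finger_force: 28.2
time_s: 6.35
tcp_pos: [579.9, -134.4, 173.6]
tool_rot: [-0.0, 1.0, -0.009, -0.0]
force: [0.1, -0.2, -2.0]
width: 31.3
finger_force: 28.2
```

```bash
python3 -m crank '[[[164,0,0,0,0],[164,0,0,0,0]]]' 20 | grep -E "finger|width"
python3 -m crank '[[[162,0,0,0,0],[162,0,0,0,0]]]' 20| grep -E "finger|width"
```

```text
width: 31.5
finger_force: 28.2
width: 31.8
finger_force: 28.2
```

```bash
python3 -m crank '[[[162,0,0,0.003,0],[162,0,0,0.006,0],[162,0,0,0.008,0],[162,0,0,0.008,0]]]' 20
python3 -m crank '[[[162,-0.001,0,0.002,0],[162,-0.002,0,0.004,0],[162,-0.002,0,0.004,0]]]' 20
```

```text
time_s: 7.15
tcp_pos: [580.4, -134.5, 166.0]
tool_rot: [0.0, 1.0, -0.008, 0.0]
force: [-1.8, 0.4, 2.8]
width: 31.7
finger_force: 28.7
time_s: 7.45
tcp_pos: [579.4, -134.5, 162.6]
tool_rot: [0.0, 1.0, -0.009, 0.001]
force: [1.4, 0.9, 3.7]
width: 31.6
finger_force: 29.0
```

```bash
python3 -m crank '[[[162,-0.001,0,0.002,0],[162,-0.002,0,0.003,0],[162,-0.002,0,0.003,0]]]' 20 |grep -E "force|tcp"
python3 -m crank '[[[162,-0.001,0,0.002,0],[162,-0.003,0,0.003,0],[162,-0.003,0,0.003,0]]]' 20 |grep -E "force|tcp"
python3 - <<'E'
from h import *
c=cam("wrist"); save(c,"w5.png"); print(telemetry.sense()["force"],telemetry.sense()["torque"])
E
```

```text
tcp_pos: [576.9, -134.5, 159.5]
force: [0.9, 0.9, 6.5]
finger_force: 29.1
tcp_pos: [573.7, -134.5, 156.6]
force: [0.3, 0.8, 6.9]
finger_force: 29.2
[0.72537514 0.25367521 6.26357199] [ 0.21105191 -0.34451171  0.02014844]
```

View pics/w5.png

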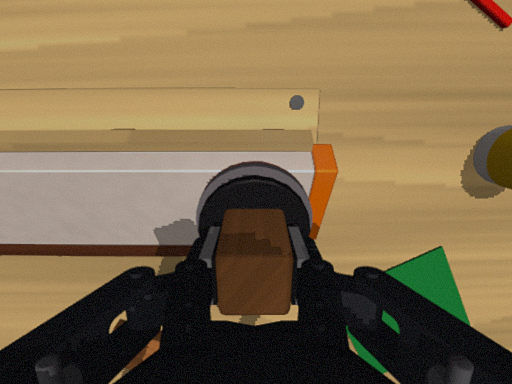

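The knob's upper edge moved from row 213 to 208 and the sole is visible further up, so it has started to tilt. Continue along the arc.

```bash
python3 -m crank '[[[162,-0.003,0,0.0015,0],[162,-0.006,0,0.003,0],[162,-0.006,0,0.003,0]]]' 20 |grep -E "force|tcp"
python3 -m crank '[[[162,-0.003,0,0.002,0],[162,-0.005,0,0.004,0],[162,-0.005,0,0.004,0]]]' 20 |grep -E "force|tcp"
```

```text
tcp_pos: [567.3, -134.3, 153.2]
force: [-0.0, 0.1, 4.0]
finger_force: 28.9
tcp_pos: [562.1, -134.2, 148.8]
force: [0.7, -0.0, 4.5]
finger_force: 28.9
```

```bash
cat > tilt.py <<'E'
from h import *
c=cam("wrist"); X=[]
for v in range(150,330,6):
    uv=[[u,v] for u in range(240,268,3)]; X.append(np.r_[v,np.median(bydepth(c,uv),0)])
X=np.array(X); s=telemetry.sense(); X[:,1:]-=s["tcp_pos"]; print(np.round(X[:,[0,1,3]]).astype(int).tolist()); print(s["force"])
E
python3 tilt.py
```

```text
[[150, 48, -35], [156, 45, -33], [162, 42, -33], [168, 40, -24], [174, 38, -20], [180, 35, -21], [186, 32, -22], [192, 28, -23], [198, 25, -25], [204, 23, -21], [210, 21, -16], [216, 19, -12], [222, 18, -8], [228, 17, -4], [234, 15, -1], [240, 14, 3], [246, 13, 5], [252, 12, 9], [258, 10, 12], [264, 9, 15], [270, 8, 17], [276, 5, 17], [282, 2, 16], [288, -2, 14], [294, -6, 12], [300, -10, 11], [306, -14, 10], [312, -19, 8], [318, -151, -150], [324, 9, 48]]
[-0.2464096   1.63523726  3.59789011]
```

The knob profile shows about 20° tilt already. Continue.

```bash
python3 -m crank '[[[162,-0.002,0,0.002,0],[162,-0.004,0,0.004,0],[162,-0.004,0,0.004,0]]]' 20 |grep -E "force|tcp"
python3 -m crank '[[[162,-0.002,0,0.0025,0],[162,-0.004,0,0.005,0],[162,-0.004,0,0.005,0]]]' 20 |grep -E "force|tcp"
python3 tilt.py
```

```text
tcp_pos: [558.0, -134.2, 144.6]
force: [-1.1, 0.2, 4.4]
finger_force: 28.8
tcp_pos: [553.7, -134.0, 139.3]
force: [-0.8, 0.4, 4.1]
finger_force: 28.7
[[150, 49, -25], [156, 46, -26], [162, 44, -19], [168, 42, -14], [174, 40, -13], [180, 36, -15], [186, 33, -17], [192, 30, -19], [198, 26, -19], [204, 24, -15], [210, 23, -12], [216, 21, -8], [222, 19, -5], [228, 17, -3], [234, 16, 0], [240, 14, 3], [246, 13, 6], [252, 11, 8], [258, 10, 10], [264, 8, 13], [270, 7, 16], [276, 6, 18], [282, 4, 19], [288, 0, 17], [294, -5, 14], [300, -10, 11], [306, -15, 8], [312, -136, -140], [318, -143, -140], [324, 9, 48]]
[-2.12454195 -0.1144808   3.42083164]
```

```bash
python3 -m crank '[[[162,-0.002,0,0.003,0],[162,-0.004,0,0.006,0],[162,-0.006,0,0.009,0],[162,-0.006,0,0.009,0]]]' 20 |grep -E "force|tcp"
python3 tilt.py
```

```text
tcp_pos: [547.5, -133.8, 130.2]
force: [-3.5, -0.8, 4.7]
finger_force: 28.8
[[150, 50, -19], [156, 47, -21], [162, 45, -14], [168, 43, -11], [174, 40, -10], [180, 37, -12], [186, 34, -14], [192, 30, -17], [198, 27, -16], [204, 25, -13], [210, 23, -10], [216, 22, -7], [222, 20, -4], [228, 18, -1], [234, 16, 1], [240, 14, 3], [246, 13, 6], [252, 11, 8], [258, 10, 10], [264, 8, 12], [270, 6, 14], [276, 5, 16], [282, 4, 18], [288, 1, 19], [294, -4, 15], [300, -10, 12], [306, -16, 8], [312, -129, -131], [318, -136, -131], [324, 9, 48]]
[-3.70939202  0.28761128  4.69079392]
```

Tilt now ≈34°, contact ≈7.5 N, near the centre line. Sweep, checking the force in between.

```bash
python3 -m crank '[[[162,0,0,0,0],[162,0,-0.005,0,0],[162,0,-0.013,0,0],[162,0,-0.021,0,0],[162,0,-0.029,0,0],[162,0,-0.037,0,0],[162,0,-0.045,0,0],[162,0,-0.053,0,0],[162,0,-0.060,0,0],[162,0,-0.060,0,0]]]' 20 |grep -E "force|tcp"
python3 tilt.py
```

```text
tcp_pos: [548.4, -72.9, 130.3]
force: [-4.3, 0.3, 3.9]
finger_force: 28.6
[[150, 50, -19], [156, 47, -21], [162, 45, -14], [168, 43, -11], [174, 40, -10], [180, 37, -12], [186, 34, -14], [192, 30, -17], [198, 27, -15], [204, 25, -12], [210, 23, -10], [216, 22, -6], [222, 20, -4], [228, 18, -2], [234, 16, 1], [240, 14, 4], [246, 13, 6], [252, 11, 9], [258, 10, 10], [264, 8, 13], [270, 7, 15], [276, 5, 17], [282, 4, 19], [288, 1, 19], [294, -4, 16], [300, -10, 11], [306, -16, 7], [312, -129, -131], [318, -136, -131], [324, 9, 48]]
[-4.28648282  2.01992486  3.78798144]
```

```bash
python3 -m crank '[[[162,0,-0.006,0,0],[162,0,-0.015,0,0],[162,0,-0.024,0,0],[162,0,-0.033,0,0],[162,0,-0.042,0,0],[162,0,-0.051,0,0],[162,0,-0.060,0,0],[162,0,-0.069,0,0],[162,0,-0.075,0,0],[162,0,-0.075,0,0]]]' 20 |grep -E "force|tcp"
python3 -m crank '[[[162,0,-0.006,0,0],[162,0,-0.015,0,0],[162,0,-0.024,0,0],[162,0,-0.033,0,0],[162,0,-0.042,0,0],[162,0,-0.051,0,0],[162,0,-0.060,0,0],[162,0,-0.069,0,0],[162,0,-0.078,0,0],[162,0,-0.084,0,0]]]' 20 |grep -E "force|tcp"
python3 -m crank '[[[162,0,-0.004,0,0],[162,0,-0.004,0,0],[162,0,-0.004,0,0]]]' 20 |grep -E "force|tcp"; python3 tilt.py
```

```text
tcp_pos: [550.2, 1.8, 130.6]
force: [-3.0, 2.5, 4.0]
finger_force: 28.6
tcp_pos: [551.8, 85.0, 130.7]
force: [-3.4, -3.3, 3.9]
finger_force: 28.6
tcp_pos: [551.9, 89.4, 130.7]
force: [-4.0, 1.0, 4.4]
finger_force: 28.6
[[150, 50, -19], [156, 47, -22], [162, 45, -15], [168, 43, -11], [174, 41, -9], [180, 37, -12], [186, 34, -14], [192, 30, -16], [198, 27, -16], [204, 25, -12], [210, 23, -9], [216, 21, -7], [222, 20, -4], [228, 18, -2], [234, 16, 1], [240, 15, 4], [246, 13, 6], [252, 11, 8], [258, 10, 11], [264, 8, 13], [270, 7, 15], [276, 5, 17], [282, 4, 18], [288, 1, 19], [294, -4, 16], [300, -10, 12], [306, -16, 7], [312, -129, -131], [318, -137, -132], [324, 9, 48]]
[-4.22008747  0.90593845  3.48553068]
```

Sweep done (centre ≈269 mm from the orange point, force steady). Lift off and carry to the mat.

```bash
python3 -m crank '[[[162,-0.008,0,-0.012,0],[162,-0.025,0,-0.035,0],[162,-0.04,0.012,-0.07,0],[162,-0.055,0.035,-0.08,0],[162,-0.07,0.065,-0.08,0],[162,-0.085,0.1,-0.08,0],[162,-0.1,0.135,-0.08,0],[162,-0.11,0.17,-0.08,0],[162,-0.12,0.205,-0.08,0],[162,-0.13,0.235,-0.08,0]]]' 20 |grep -E "force|tcp"
python3 -m crank '[[[162,-0.008,0.03,0,0],[162,-0.016,0.06,0,0],[162,-0.022,0.09,0,0],[162,-0.026,0.115,0,0],[162,-0.03,0.135,0.01,0],[162,-0.032,0.15,0.02,0],[162,-0.032,0.157,0.03,0],[162,-0.032,0.157,0.04,0],[162,-0.032,0.157,0.04,0]]]' 20 |grep -E "force|tcp"
python3 tilt.py
```

```text
tcp_pos: [417.6, -145.6, 211.4]
force: [1.0, 0.2, -1.7]
finger_force: 27.9
tcp_pos: [382.8, -298.4, 168.9]
force: [-0.5, 0.3, -2.9]
finger_force: 27.8
[[150, 49, -26], [156, 45, -29], [162, 45, -16], [168, 43, -12], [174, 40, -10], [180, 37, -13], [186, 33, -15], [192, 30, -17], [198, 27, -17], [204, 25, -13], [210, 23, -11], [216, 21, -8], [222, 19, -5], [228, 18, -2], [234, 16, 0], [240, 14, 3], [246, 13, 5], [252, 11, 7], [258, 9, 9], [264, 8, 12], [270, 6, 14], [276, 5, 16], [282, 3, 18], [288, 1, 18], [294, -4, 15], [300, -10, 11], [306, -16, 6], [312, -157, -166], [318, -165, -167], [324, 9, 47]]
[-0.65316096 -0.06582806 -1.89319007]
```

Still tilted and firmly held. Lower to touch the mat with the low edge.

```bash
python3 -m crank '[[[162,0.001,0.0015,0.03,0],[162,0.001,0.0015,0.06,0],[162,0.001,0.0015,0.08,0],[162,0.001,0.0015,0.09,0],[162,0.001,0.0015,0.0945,0],[162,0.001,0.0015,0.0945,0]]]' 20 |grep -E "force|tcp"
python3 -m crank '[[[162,0,0,0.001,0],[162,0,0,0.002,0],[162,0,0,0.002,0]]]' 20 |grep -E "force|tcp"
```

```text
tcp_pos: [384.9, -301.5, 76.6]
force: [-0.5, 0.1, -1.9]
finger_force: 27.8
tcp_pos: [384.7, -302.0, 74.9]
force: [-0.5, -0.2, -2.4]
finger_force: 27.8
```

```bash
python3 -m crank '[[[162,0,0,0.001,0],[162,0,0,0.002,0],[162,0,0,0.003,0],[162,0,0,0.003,0]]]' 20 |grep -E "force|tcp"
python3 -m crank '[[[160,0,0,0,0],[159,0,0,0,0],[158,0,0,0,0],[157,0,0,0,0],[156,0,0,0,0],[155,0,0,0,0],[154,0,0,0,0],[153,0,0,0,0],[152,0,0,0,0]]]' 20 |grep -E "force|tcp|width"
python3 tilt.py
```

```text
tcp_pos: [384.9, -301.9, 71.7]
force: [1.4, 0.6, 2.9]
finger_force: 28.5
tcp_pos: [384.5, -301.7, 71.3]
force: [-0.6, -0.5, -0.4]
width: 34.3
finger_force: 0.0
[[150, 53, 7], [156, 51, 6], [162, 49, 6], [168, 46, 6], [174, 44, 6], [180, 41, 6], [186, 39, 6], [192, 37, 6], [198, 34, 6], [204, 31, 6], [210, 29, 6], [216, 26, 6], [222, -6, -68], [228, -10, -68], [234, -15, -68], [240, -19, -68], [246, -24, -68], [252, -28, -68], [258, -33, -68], [264, -38, -68], [270, -45, -71], [276, -50, -71], [282, -55, -72], [288, -60, -72], [294, -65, -72], [300, -71, -72], [306, -76, -72], [312, -82, -72], [318, -88, -72], [324, 9, 48]]
[ 0.21420473 -0.30741925  0.80741661]
```

The puck dropped upright (knob top level at z≈77). Open, lift, and check its place.

```bash
python3 -m crank '[[[0,0,0,0,0],[0,0,0,0,0],[0,0,0,0,0],[0,0,0,0,0],[0,0,0,-0.03,0],[0,0,0,-0.07,0],[0,0,0,-0.12,0],[0,0,0,-0.12,0]]]' 20 |grep -E "force|tcp|width"
python3 - <<'E'
from h import *
c=cam("wrist"); save(c,"w6.png"); hsv=cv2.cvtColor(c["frame"],cv2.COLOR_RGB2HSV)
m=cv2.inRange(hsv,(3,80,60),(18,255,255)); v,u=np.nonzero(m); P=bydepth(c,np.c_[u,v]); k=(P[:,2]>68)&(P[:,2]<86); print(k.sum(),np.median(P[k],0),P[k][:,2].std())
print(telemetry.sense()["tcp_pos"])
E
```

```text
tcp_pos: [387.1, -304.7, 197.8]
force: [0.5, -1.0, 0.2]
width: 85.3
finger_force: 0.0
1454 [ 425.5164205  -302.95518286   77.35550748] 0.900522236259376
[ 386.01971941 -303.47966981  194.89333627]
```

View pics/w6.png

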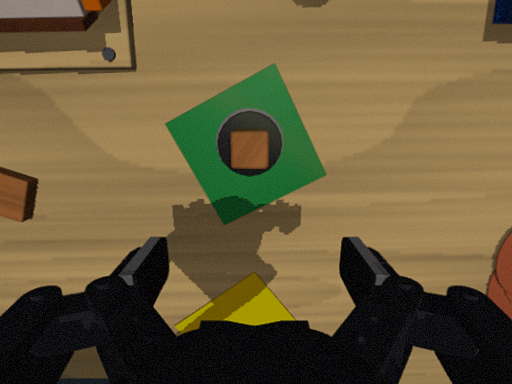

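The puck stands flat near the mat's middle (knob at (250,149) of the picture, about 11 mm off centre). Now the plunger.

```bash
python3 -m crank '[[[255,0.001,-0.03,0,0],[255,0.002,-0.075,0,0],[255,0.003,-0.12,0,0],[255,0.004,-0.165,0,0],[255,0.005,-0.21,0,0],[255,0.006,-0.255,0,0],[255,0.007,-0.3,0,0],[255,0.008,-0.345,0,0],[255,0.009,-0.39,0,0],[255,0.01,-0.43,0,0]]]' 20 |grep -E "force|tcp|width"
python3 -m crank '[[[255,0.001,-0.04,0,0],[255,0.001,-0.08,0.01,0],[255,0.001,-0.115,0.03,0],[255,0.001,-0.14,0.045,0],[255,0.001,-0.148,0.045,0],[255,0.001,-0.148,0.045,0],[255,0.001,-0.148,0.045,0]]]' 20 |grep -E "force|tcp|width"
python3 - <<'E'
from h import *
s=telemetry.sense(); print(s["tcp_pos"],s["force"])
for n in("scene","top"):
    c=cam(n); hsv=cv2.cvtColor(c["frame"],cv2.COLOR_RGB2HSV); m=cv2.inRange(hsv,(0,150,80),(8,255,255)); v,u=np.nonzero(m); P=onz(c,np.c_[u,v],90); k=np.linalg.norm(P[:,:2]-[405.5,274.4],axis=1)<45; print(n,k.sum(),P[k].mean(0))
E
```

```text
tcp_pos: [400.6, 130.2, 190.3]
force: [1.7, -1.0, 0.2]
width: 0.1
finger_force: 0.0
tcp_pos: [405.3, 275.4, 146.4]
force: [0.3, -0.4, 0.4]
width: -0.0
finger_force: 0.0
[405.28083701 275.40578919 146.36378092] [ 0.28113599 -0.40704134  0.40466955]
scene 159 [410.71600061 276.89159335  90.        ]
top 36 [392.21804265 273.25644601  90.        ]
```

```bash
python3 -m crank '[[[255,0,0,0.02,0],[255,0,0,0.026,0],[255,0,0,0.031,0],[255,0,0,0.035,0],[255,0,0,0.038,0],[255,0,0,0.038,0]]]' 20 |grep -E "force|tcp"
python3 -m crank '[[[255,0,0,0.002,0],[255,0,0,0.0035,0],[255,0,0,0.0035,0],[255,0,0,0.0035,0]]]' 20 |grep -E "force|tcp"
```

```text
tcp_pos: [405.2, 275.2, 108.9]
force: [-3.4, -5.1, 7.5]
finger_force: 4.0
tcp_pos: [405.3, 275.3, 106.9]
force: [-6.4, -5.9, 19.1]
finger_force: 9.3
```

At the stop (19 N, well over the 9 N that holds it). Back off and check.

```bash
python3 -m crank '[[[255,0,0,-0.006,0],[255,0,0,-0.02,0],[255,0,0,-0.05,0],[255,0,0,-0.09,0],[255,-0.03,0,-0.12,0],[255,-0.06,0,-0.12,0],[255,-0.06,0,-0.12,0],[255,-0.06,0,-0.12,0],[255,-0.06,0,-0.12,0]]]' 20 |grep -E "time|force|tcp"
python3 - <<'E'
from h import *
c=cam("scene"); save(c,"s2.png")
hsv=cv2.cvtColor(c["frame"],cv2.COLOR_RGB2HSV); m=cv2.inRange(hsv,(0,150,80),(8,255,255)); v,u=np.nonzero(m[235:275,315:355]); print(len(u),np.median(bydepth(c,np.c_[u+315,v+235]),0))
E
```

```text
time_s: 22.0
tcp_pos: [346.0, 277.1, 224.8]
force: [0.5, 0.5, 0.1]
finger_force: 0.0
210 [407.74572922 275.76436182  93.03924706]
```

View pics/s2.png

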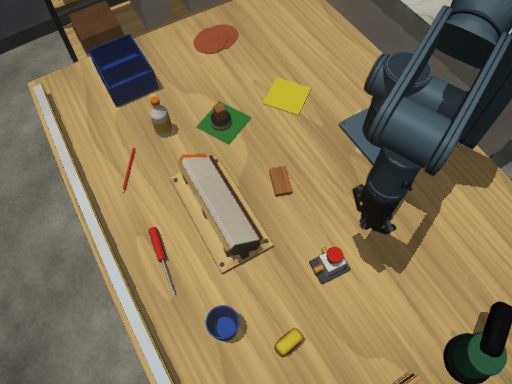

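The puck stands on the green mat at (221,117), the plunger is up at (335,254), and everything else is where it was.

```bash
python3 -c "
from plant import workorder; print(workorder.job_done())"
```

```text
the job is handed in; nothing more can be done
None
```

Job handed in at about 22 s: I swept the puck along the rail from orange to black at about 7 N, set it back on the green mat about 11 mm off centre, and pressed the plunger to its stop, after which it sprang back up. The hand-in returned no verdict.

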